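# Make up a net order: two sinkers and the tin that rattles

### The job

Make up this net's order: put two of the three pear sinkers from the round mould plate into the steel tilting bin, without tipping it, and leave the third standing on the plate. Then find the tin with the loose lead ball in it: lift the sealed tins clear of the table one at a time and shake each end to end a few times, setting the quiet ones you have tried back down flat on the table. Hold the one that rattles out level over the far edge of the table, a good hand's breadth above table height, and finish still holding it there; leave the mug, tongs and lead ingot where they are.

Things in the scene. Friction and masses are not known exactly. Their poses are not given: they have to be found in the camera images.
- sinker_a_center (a point): Pear-shaped lead sinker with a small wire eye on top, 0.23 kg, standing on its flat foot on the round mould plate; the point is on its axis, 25 mm above its foot. Widest, 29 mm across, from 17 to 27 mm above the foot, tapering above to 10 mm across at 50 mm; the eye ends at 61 mm. Axis z is up.
- sinker_b_center (a point): Pear-shaped lead sinker with a small wire eye on top, 0.23 kg, standing on its flat foot on the round mould plate; the point is on its axis, 25 mm above its foot. Widest, 29 mm across, from 17 to 27 mm above the foot, tapering above to 10 mm across at 50 mm; the eye ends at 61 mm. Axis z is up.
- sinker_c_center (a point): Pear-shaped lead sinker with a small wire eye on top, 0.23 kg, standing on its flat foot on the round mould plate; the point is on its axis, 25 mm above its foot. Widest, 29 mm across, from 17 to 27 mm above the foot, tapering above to 10 mm across at 50 mm; the eye ends at 61 mm. Axis z is up.
- mould: Round aluminium mould plate with dark pear-shaped cavities in its face, 180 mm across and 18 mm thick, flat on the table; origin at the centre of its underside. The three sinkers stand on its top about 56 mm from its centre, about 97 mm apart. It does not move.
- bin_floor (a point): Centre of the inner floor of the open steel bin, 23 mm above the table when level. Inside the bin is 154 x 154 mm and 62 mm deep, its rim 85 mm above the table; sheet sides 3 mm. x and y run along its sides, z is up; it hangs by trunnions on its +y and -y sides in a fixed stand 190 mm wide, and has a small pull handle on its -x side.
- bin (a joint): Tilt of the bin about its trunnions: 0 level (as it starts), up to 1.1 rad tipped towards +x of the bin. Stiff: it stays where it is, and needs about 0.5 N m to move.
- tin_a_center (a point): Sealed dark-green tin, 100 x 50 x 46 mm (its x, y, z), flat on the table, all three alike; the point is its centre, 23 mm up. x: long axis, z: up. Weighs 0.15 to 0.78 kg; weight alone does not tell whether it rattles. Any one of the three has a loose 34 mm, 0.23 kg lead ball inside, free to run 29 mm either way from the middle along x; the two others are packed fast.
- tin_b_center (a point): Sealed dark-green tin, 100 x 50 x 46 mm (its x, y, z), flat on the table, all three alike; the point is its centre, 23 mm up. x: long axis, z: up. Weighs 0.15 to 0.78 kg; weight alone does not tell whether it rattles. Any one of the three has a loose 34 mm, 0.23 kg lead ball inside, free to run 29 mm either way from the middle along x; the two others are packed fast.
- tin_c_center (a point): Sealed dark-green tin, 100 x 50 x 46 mm (its x, y, z), flat on the table, all three alike; the point is its centre, 23 mm up. x: long axis, z: up. Weighs 0.15 to 0.78 kg; weight alone does not tell whether it rattles. Any one of the three has a loose 34 mm, 0.23 kg lead ball inside, free to run 29 mm either way from the middle along x; the two others are packed fast.
- far_edge (a point): Middle of the table's far straight edge, at the height of the table top; the edge runs along world y at x = 0.67 m and nothing lies beyond it.
- mug: Chipped white enamel mug, 80 mm across and 82 mm tall, handle on its +y side; origin at the centre of its underside. To be left alone.
- tongs: Rusty iron casting tongs lying flat, 270 mm long along their x axis, 50 mm wide, 22 mm tall; origin under the rivet. To be left alone.
- ingot: Lead ingot, 36 x 110 x 20 mm (x, y, z) lying flat; origin at the centre of its underside. To be left alone.
Things that resemble listed ones, but are neither listed nor needed, are in the scene too. Leave any red look-alike of the part that bears tin_a_center alone.

How it is judged:
On the way, in this order (a step that is already met when the one before it is completed fails the run):
1. two sinkers lie in the bin, let go and at rest, the third still stands on the plate ((((x of sinker_b_center in the frame of bin_floor between -0.077 and 0.077 m and y of sinker_b_center in the frame of bin_floor between -0.077 and 0.077 m and z of sinker_b_center in the frame of bin_floor between 0 and 0.05 m) and (x of sinker_c_center in the frame of bin_floor between -0.077 and 0.077 m and y of sinker_c_center in the frame of bin_floor between -0.077 and 0.077 m and z of sinker_c_center in the frame of bin_floor between 0 and 0.05 m) and (horizontal distance between sinker_a_center and mould below 0.085 m and height (world z) of sinker_a_center between 0.035 and 0.052 m and angle between sinker_a_center's own z axis and vertical below 0.2 rad)) or ((x of sinker_a_center in the frame of bin_floor between -0.077 and 0.077 m and y of sinker_a_center in the frame of bin_floor between -0.077 and 0.077 m and z of sinker_a_center in the frame of bin_floor between 0 and 0.05 m) and (x of sinker_c_center in the frame of bin_floor between -0.077 and 0.077 m and y of sinker_c_center in the frame of bin_floor between -0.077 and 0.077 m and z of sinker_c_center in the frame of bin_floor between 0 and 0.05 m) and (horizontal distance between sinker_b_center and mould below 0.085 m and height (world z) of sinker_b_center between 0.035 and 0.052 m and angle between sinker_b_center's own z axis and vertical below 0.2 rad)) or ((x of sinker_a_center in the frame of bin_floor between -0.077 and 0.077 m and y of sinker_a_center in the frame of bin_floor between -0.077 and 0.077 m and z of sinker_a_center in the frame of bin_floor between 0 and 0.05 m) and (x of sinker_b_center in the frame of bin_floor between -0.077 and 0.077 m and y of sinker_b_center in the frame of bin_floor between -0.077 and 0.077 m and z of sinker_b_center in the frame of bin_floor between 0 and 0.05 m) and (horizontal distance between sinker_c_center and mould below 0.085 m and height (world z) of sinker_c_center between 0.035 and 0.052 m and angle between sinker_c_center's own z axis and vertical below 0.2 rad))) and linear speed of each of sinker_a, sinker_b, sinker_c below 0.05 m/s and value of joint bin below 0.12 rad and contact force between the fingers and sinker_a below 0.1 N and contact force between the fingers and sinker_b below 0.1 N and contact force between the fingers and sinker_c below 0.1 N), for 0.2 s.
2. the rattling tin is lifted and its ball runs to one end (((distance between ball_center and tin_a_center below 0.05 m and height (world z) of tin_a_center above 0.06 m and x of ball_center in the frame of tin_a_center above 0.01 m) or (distance between ball_center and tin_b_center below 0.05 m and height (world z) of tin_b_center above 0.06 m and x of ball_center in the frame of tin_b_center above 0.01 m) or (distance between ball_center and tin_c_center below 0.05 m and height (world z) of tin_c_center above 0.06 m and x of ball_center in the frame of tin_c_center above 0.01 m))).
3. it is shaken: the ball runs to the other end (((distance between ball_center and tin_a_center below 0.05 m and height (world z) of tin_a_center above 0.06 m and x of ball_center in the frame of tin_a_center below -0.01 m) or (distance between ball_center and tin_b_center below 0.05 m and height (world z) of tin_b_center above 0.06 m and x of ball_center in the frame of tin_b_center below -0.01 m) or (distance between ball_center and tin_c_center below 0.05 m and height (world z) of tin_c_center above 0.06 m and x of ball_center in the frame of tin_c_center below -0.01 m))).
4. and back again (((distance between ball_center and tin_a_center below 0.05 m and height (world z) of tin_a_center above 0.06 m and x of ball_center in the frame of tin_a_center above 0.01 m) or (distance between ball_center and tin_b_center below 0.05 m and height (world z) of tin_b_center above 0.06 m and x of ball_center in the frame of tin_b_center above 0.01 m) or (distance between ball_center and tin_c_center below 0.05 m and height (world z) of tin_c_center above 0.06 m and x of ball_center in the frame of tin_c_center above 0.01 m))).
At the end, for the whole second after the job is handed in: Two sinkers in the level bin (tilt under 0.12 rad), the third standing on the plate; the rattling tin held still in the fingers, its centre past the far edge (5 mm allowed), 100 mm or more above the table top, level within 0.26 rad; quiet tins flat on the table ((((x of sinker_b_center in the frame of bin_floor between -0.077 and 0.077 m and y of sinker_b_center in the frame of bin_floor between -0.077 and 0.077 m and z of sinker_b_center in the frame of bin_floor between 0 and 0.05 m) and (x of sinker_c_center in the frame of bin_floor between -0.077 and 0.077 m and y of sinker_c_center in the frame of bin_floor between -0.077 and 0.077 m and z of sinker_c_center in the frame of bin_floor between 0 and 0.05 m) and (horizontal distance between sinker_a_center and mould below 0.085 m and height (world z) of sinker_a_center between 0.035 and 0.052 m and angle between sinker_a_center's own z axis and vertical below 0.2 rad)) or ((x of sinker_a_center in the frame of bin_floor between -0.077 and 0.077 m and y of sinker_a_center in the frame of bin_floor between -0.077 and 0.077 m and z of sinker_a_center in the frame of bin_floor between 0 and 0.05 m) and (x of sinker_c_center in the frame of bin_floor between -0.077 and 0.077 m and y of sinker_c_center in the frame of bin_floor between -0.077 and 0.077 m and z of sinker_c_center in the frame of bin_floor between 0 and 0.05 m) and (horizontal distance between sinker_b_center and mould below 0.085 m and height (world z) of sinker_b_center between 0.035 and 0.052 m and angle between sinker_b_center's own z axis and vertical below 0.2 rad)) or ((x of sinker_a_center in the frame of bin_floor between -0.077 and 0.077 m and y of sinker_a_center in the frame of bin_floor between -0.077 and 0.077 m and z of sinker_a_center in the frame of bin_floor between 0 and 0.05 m) and (x of sinker_b_center in the frame of bin_floor between -0.077 and 0.077 m and y of sinker_b_center in the frame of bin_floor between -0.077 and 0.077 m and z of sinker_b_center in the frame of bin_floor between 0 and 0.05 m) and (horizontal distance between sinker_c_center and mould below 0.085 m and height (world z) of sinker_c_center between 0.035 and 0.052 m and angle between sinker_c_center's own z axis and vertical below 0.2 rad))) and linear speed of each of sinker_a, sinker_b, sinker_c below 0.05 m/s and value of joint bin below 0.12 rad and ((distance between ball_center and tin_a_center below 0.05 m and world x of tin_a_center above 0.665 m and height (world z) of tin_a_center above 0.1 m and angle between tin_a_center's own z axis and vertical below 0.26 rad and contact force between the fingers and tin_a above 1 N and linear speed of tin_a below 0.05 m/s and (angle between tin_b_center's own z axis and vertical below 0.15 rad and height (world z) of tin_b_center between 0.01 and 0.032 m and world x of tin_b_center below 0.67 m and linear speed of tin_b below 0.05 m/s) and (angle between tin_c_center's own z axis and vertical below 0.15 rad and height (world z) of tin_c_center between 0.01 and 0.032 m and world x of tin_c_center below 0.67 m and linear speed of tin_c below 0.05 m/s)) or (distance between ball_center and tin_b_center below 0.05 m and world x of tin_b_center above 0.665 m and height (world z) of tin_b_center above 0.1 m and angle between tin_b_center's own z axis and vertical below 0.26 rad and contact force between the fingers and tin_b above 1 N and linear speed of tin_b below 0.05 m/s and (angle between tin_a_center's own z axis and vertical below 0.15 rad and height (world z) of tin_a_center between 0.01 and 0.032 m and world x of tin_a_center below 0.67 m and linear speed of tin_a below 0.05 m/s) and (angle between tin_c_center's own z axis and vertical below 0.15 rad and height (world z) of tin_c_center between 0.01 and 0.032 m and world x of tin_c_center below 0.67 m and linear speed of tin_c below 0.05 m/s)) or (distance between ball_center and tin_c_center below 0.05 m and world x of tin_c_center above 0.665 m and height (world z) of tin_c_center above 0.1 m and angle between tin_c_center's own z axis and vertical below 0.26 rad and contact force between the fingers and tin_c above 1 N and linear speed of tin_c below 0.05 m/s and (angle between tin_a_center's own z axis and vertical below 0.15 rad and height (world z) of tin_a_center between 0.01 and 0.032 m and world x of tin_a_center below 0.67 m and linear speed of tin_a below 0.05 m/s) and (angle between tin_b_center's own z axis and vertical below 0.15 rad and height (world z) of tin_b_center between 0.01 and 0.032 m and world x of tin_b_center below 0.67 m and linear speed of tin_b below 0.05 m/s)))); the arm keeps its last pose, push and grip.
It fails at once if mug pushed away (over 30 mm) (distance of mug from where it was at the start of the episode above 0.03 m).
It fails at once if tongs pushed away (over 30 mm) (distance of tongs from where it was at the start of the episode above 0.03 m).
It fails at once if ingot pushed away (over 30 mm) (distance of ingot from where it was at the start of the episode above 0.03 m).
It fails at once if the bin is tipped (value of joint bin above 0.3 rad).
It also fails if it takes over 72 s, if anything falls off the work surface, if the arm or the gripper's body presses on something with over 40 N, if the wrist force passes 120 N, or if a joint passes its speed limit or range.

### The arm

A 7-joint arm with a two-finger parallel gripper is mounted at the origin on the work surface. World frame = base frame: x ahead of the robot, y to its left, z up, the work surface at z = 0. Lengths are in m, angles in rad, forces in N, time in s.
With the tool pointing down it reaches from about 0.425 to 0.95 m from the base axis. Payload 4.7 kg.
Tool frame: the origin (TCP) lies on the centre line of the jaws, within the pads' length; the fingertips stand 8 mm ahead of it and the grasp point (between the pads) lies 11 mm behind it; z points along the fingers, y is the line along which they close (so a half turn about z gives the same grasp; the last joint's range is limited). The gripper opens to 87 mm and grips with 3 to 60 N. Pads are 19 mm wide; open, the fingers measure 117 mm over their backs; the gripper's body (75 mm by 190 mm) begins 51 mm behind the grasp point.
Start: joints at [1.29, 0.469, -0.049, 1.532, 0.024, 1.141, -0.082], TCP at [0.168, -0.654, 0.231] pointing down, gripper open.
Joint ranges: [-2.59, 2.59], [-0.33, 1.99], [-1.39, 1.29], [0.1, 2.45], [-1.04, 4.18], [0.21, 1.99], [-2.66, 2.66]. Speed limits (rad/s): [2.57, 2.57, 3.14, 3.14, 3.14, 3.14, 3.14].

### API

Orientations are given as a rotation vector (axis times angle).
In Python, from station import bot gives the robot as it stands.
- The arm moves only by the tool arm_command, never from a script. Its argument "rows" is a list of rows, each a list of 3 entries, a list of its own where there are three numbers: the shift along the world's x, y, z scaled (see below), then the turn, a rotation vector about the world's x, y, z scaled (see below), then the closure, from -1 (fully open) to 1 (shut). A call has 1 to 5 rows; each row shifts and turns the commanded pose from where the row before left it; what a row does not reach is not made up. The controller multiplies each number of a shift by 800 mm and each number of a turn by 6 degrees. A row lasts 1/10 s, in which the tool goes at most 50 mm and 8.59 degrees, less where a joint would pass 70% of its speed; a pose out of reach is approached as far as the arm can. A call with a number of a shift or a turn outside -1 to 1 is refused whole. A call with a gripper value outside its range is refused whole. The fingers move at their own pace and stop on an object; the grip force is fixed at half the most. Time passes only in rows, so rows that do not move let the fingers close. It gives the time, the measured TCP pose, the force, the opening and the grip force at its end, in the units of the state.
- bot.get_obs(): the state, without advancing time (a new reading comes with each control period).
- bot.get_image(name): name is "side" or "top"; returns a dict with "image" (384x512x3 uint8, red, green, blue), "intrinsics" (3x3 intrinsics, pixels), "k1" (the pictures are not rectified: a ray, as slopes to the right and down, at radius r is drawn at 1 + k1 r^2 times it, then the intrinsics apply), "T" (4x4, takes a point from camera to world coordinates). Camera axes: x right, y down, z forward; pixel columns grow to the right and rows downward; lengths in m; the calibration is good to about 2 mm. A picture is of the moment at which its call begins. There is no depth.
- bot.hand_in(): hands the job in; it is judged then, once.
Trained networks look in a picture, given as the dict that the camera call returned (one of the last four; its "shot" number tells which), for a name from the list of things; names that differ only in an ending like _2 or _b are one class to them, and where a whole thing is asked for, a point or a joint stands for the part that bears it (a point fixed in the world has none). Each returns a list of dicts, best first, with "conf" (0 to 1); they miss things now and then, are a little off and sometimes report something else, mostly with a low value. They report only what shows in the picture. A call takes as long as a camera call. They do not tell look-alikes from the thing itself.
- bot.spot_in(picture, query): "bbox" ([left, top, width, height] in pixels, round what is visible of it).
The state is a dict: "clock": time; "joint_positions": joint angles; "qd": joint speeds; "effort": joint torques, N m; "position": TCP position; "tcp_rot": TCP orientation; "ft_force": force on the tool from outside, world axes, zero at the start; "torque": the same for the moment, N m; "opening": finger opening in m; "grip_force": force on a finger pad.
Only numpy, scipy, OpenCV 4.12 (cv2) and the standard library are available. Lean on these libraries where they do the work, as an engineer would, in place of code of your own. Each camera call takes 0.05 s, during which the arm holds its last target. There are 200 camera calls.

## Working session

There is one attempt and no reset: what is moved stays moved. The work goes in short steps, Python scripts to look and compute and a tool call to move; the robot and the scene stay as the last step left them, time stands still between calls to the robot, and variables do not carry over. Pictures are saved under pics/ and viewed, at most 10 in all, crops included, and the job is handed in when it is done.

Besides the shell and the picture viewer there is one more tool, called after "Emit:" as a command line: name --argument value ..., lists and objects as JSON in quotes. arm_command: Moves the arm, as the interface text tells. Its arguments: {"type":"object","properties":{"rows":{"type":"array","items":{"type":"array"}}},"required":["rows"]}

```bash
mkdir -p pics; ls; cat > h.py <<'E'
import numpy as np, cv2
from station import bot
def cam(n):
    p=bot.get_image(n); return p
def ray(p,u,v):
    K=np.array(p["intrinsics"]);k=p["k1"];T=np.array(p["T"])
    d=np.array([(u-K[0,2])/K[0,0],(v-K[1,2])/K[1,1]]);s=d.copy()
    for _ in range(30): s=d/(1+k*(s@s))
    return T[:3,3],T[:3,:3]@np.array([s[0],s[1],1])
def at(p,u,v,z):
    o,d=ray(p,u,v); return o+d*(z-o[2])/d[2]
def proj(p,X):
    K=np.array(p["intrinsics"]);T=np.array(p["T"]);c=T[:3,:3].T@(np.array(X)-T[:3,3]);s=c[:2]/c[2]
    s=s*(1+p["k1"]*(s@s)); return K[0,0]*s[0]+K[0,2],K[1,1]*s[1]+K[1,2]
def save(p,f,crop=None,sc=1):
    im=p["image"][...,::-1]
    if crop: l,t,w,h=crop; im=im[t:t+h,l:l+w]
    cv2.imwrite("pics/"+f,cv2.resize(im,None,fx=sc,fy=sc,interpolation=cv2.INTER_CUBIC))
E
python3 - <<'E'
from h import *
o=bot.get_obs(); print({k:np.round(v,3).tolist() for k,v in o.items()})
for n in("top","side"):
    p=cam(n);save(p,n+"0.png",sc=1.5)
    print(n,np.round(p["T"],3).tolist(),p["k1"],np.array(p["intrinsics"]).tolist())
    for q,z in(("sinker_a_center",.04),("mould",.018),("bin_floor",.085),("tin_a_center",.046),("mug",.08),("tongs",.015),("ingot",.02)):
        for d in bot.spot_in(p,q):
            b=d["bbox"]; print(q,round(d["conf"],2),np.round(b).tolist(),np.round(at(p,b[0]+b[2]/2,b[1]+b[3]/2,z),3)[:2])
E
```

```text
pics
{'clock': 0.0, 'joint_positions': [1.29, 0.469, -0.049, 1.534, 0.024, 1.141, -0.082], 'qd': [0.0, -0.0, 0.001, -0.001, 0.002, -0.0, -0.001], 'effort': [-0.0, -50.798, -0.081, -23.616, -0.061, 0.038, 0.0], 'position': [0.168, -0.653, 0.229], 'tcp_rot': [-3.115, -0.394, 0.001], 'ft_force': [0.406, -0.67, 0.847], 'torque': [0.011, -0.043, -0.01], 'grip_force': 0.0, 'opening': 0.087}
top [[-0.011, -0.978, 0.207, 0.204], [-1.0, 0.011, 0.001, -0.039], [-0.003, -0.207, -0.978, 1.196], [0.0, 0.0, 0.0, 1.0]] -0.09408711155708863 [[431.73195855498085, 0.0, 257.33989501920286], [0.0, 431.73195855498085, 189.81680870404014], [0.0, 0.0, 1.0]]
sinker_a_center 0.48 [105.0, 156.0, 9.0, 8.0] [0.536 0.377]
mould 0.85 [87.0, 150.0, 63.0, 62.0] [0.482 0.354]
bin_floor 0.89 [157.0, 122.0, 77.0, 70.0] [0.531 0.128]
bin_floor 0.33 [351.0, 138.0, 24.0, 38.0] [ 0.527 -0.324]
tin_a_center 0.85 [306.0, 156.0, 23.0, 40.0] [ 0.483 -0.203]
tin_a_center 0.63 [391.0, 194.0, 42.0, 29.0] [ 0.39 -0.46]
tin_a_center 0.57 [389.0, 241.0, 31.0, 44.0] [ 0.244 -0.426]
tongs 0.92 [275.0, 119.0, 96.0, 15.0] [ 0.638 -0.22
[... 219 characters left out ...]
0.0, 250.59697854375088], [0.0, 435.337625297216, 197.9638396546799], [0.0, 0.0, 1.0]]
sinker_a_center 0.73 [154.0, 284.0, 12.0, 21.0] [0.535 0.378]
mould 0.8 [143.0, 277.0, 78.0, 60.0] [0.479 0.376]
bin_floor 0.95 [159.0, 198.0, 81.0, 67.0] [0.521 0.182]
tin_a_center 0.97 [288.0, 146.0, 25.0, 22.0] [ 0.389 -0.415]
tin_a_center 0.81 [329.0, 158.0, 27.0, 21.0] [ 0.231 -0.376]
tin_a_center 0.64 [243.0, 174.0, 30.0, 17.0] [ 0.476 -0.178]
mug 0.64 [239.0, 158.0, 31.0, 16.0] [ 0.502 -0.223]
mug 0.58 [301.0, 160.0, 28.0, 33.0] [ 0.3   -0.223]
mug 0.57 [155.0, 195.0, 88.0, 73.0] [0.524 0.175]
tongs 0.61 [200.0, 159.0, 39.0, 40.0] [ 0.626 -0.214]
ingot 0.89 [269.0, 208.0, 18.0, 26.0] [ 0.366 -0.026]
```

View pics/top0.png

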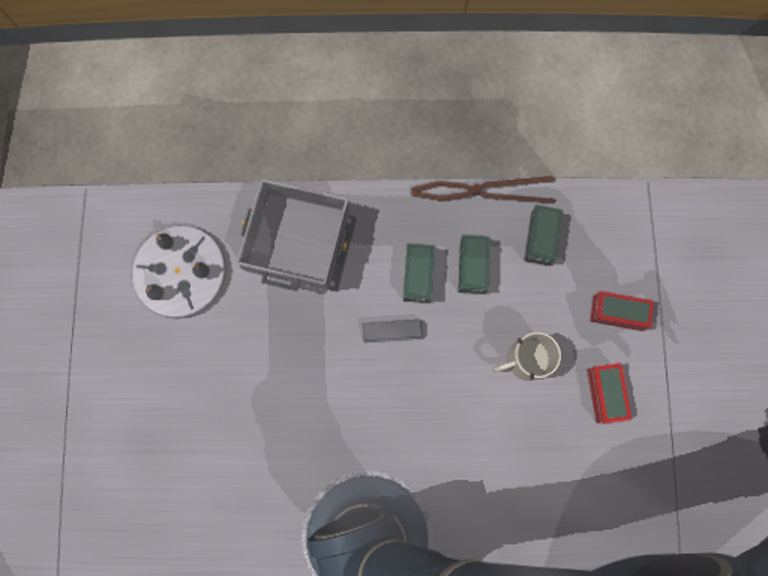

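View pics/side0.png

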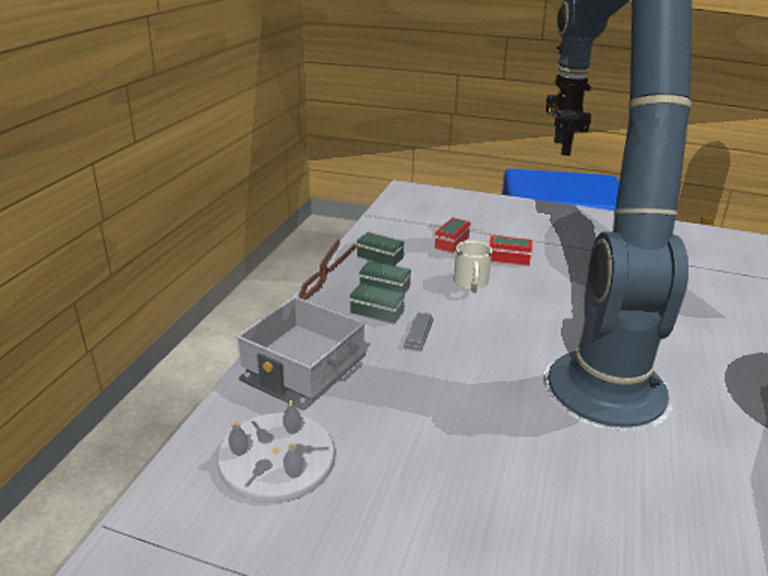

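Full-resolution top pixels (shown ÷1.5):
- Green tins are at about (280,181), (317,176) and (363,157). They fit "dark-green".
- The red boxes at (415,207) and (407,263) are the look-alikes, to be left alone.
- Sinkers are at about (110,160), (135,180) and (103,195), with their eyes orange.
- The bin is at (196,157).

I'll fit the tins with box silhouettes and confirm in one crop.

```bash
cat >> h.py <<'E'
from scipy.optimize import minimize
def boxmask(p,x,y,yaw,dims=(.1,.05,.046),z0=0):
    c,s=np.cos(yaw),np.sin(yaw);a,b,h=dims
    P=[proj(p,(x+c*i*a/2-s*j*b/2,y+s*i*a/2+c*j*b/2,z0+k*h)) for i in(-1,1) for j in(-1,1) for k in(0,1)]
    h=cv2.convexHull((np.array(P)*16).round().astype(np.int32)); m=np.zeros(p["image"].shape[:2],np.uint8)
    cv2.fillConvexPoly(m,h,1,shift=4); return m>0,h
def green(p):
    hsv=cv2.cvtColor(p["image"],cv2.COLOR_RGB2HSV)
    m=((hsv[...,0]>60)&(hsv[...,0]<92)&(hsv[...,1]>45)&(hsv[...,2]<130)).astype(np.uint8)
    return m
def fit(ps,x,y,yaw,z0=0):
    ms=[green(p)>0 for p in ps]
    def f(v):
        e=0
        for p,m in zip(ps,ms):
            b,_=boxmask(p,*v,z0=z0); near=cv2.dilate(b.astype(np.uint8),np.ones((7,7)))>0
            e+=(b&~m).sum()+(m&near&~b).sum()
        return e
    best=min((minimize(f,(x,y,yaw+d),method="Nelder-Mead",options=dict(initial_simplex=[(x,y,yaw+d),(x+.015,y,yaw+d),(x,y+.015,yaw+d),(x,y,yaw+d+.25)])) for d in(-.2,0,.2)),key=lambda r:r.fun)
    return best.x,best.fun
E
cat > m1.py <<'E'
from h import *
t,s=cam("top"),cam("side")
it=cv2.resize(t["image"],None,fx=4,fy=4,interpolation=cv2.INTER_CUBIC)
is_=cv2.resize(s["image"],None,fx=4,fy=4,interpolation=cv2.INTER_CUBIC)
for u,v in((280,181),(317,176),(363,157)):
    g=at(t,u,v,.046); x,e=fit([t,s],g[0],g[1],0); print("tin",np.round(x,4),e)
    for p,im in((t,it),(s,is_)):
        h=boxmask(p,*x)[1]; cv2.polylines(im,[(h/4).astype(np.int32)],True,(255,255,0),1)
for p,n in((t,"top"),(s,"side")):
    hsv=cv2.cvtColor(p["image"],cv2.COLOR_RGB2HSV)
    m=((hsv[...,0]>8)&(hsv[...,0]<30)&(hsv[...,1]>110)&(hsv[...,2]>70)).astype(np.uint8)
    if n=="top": m[:,260:]=0;m[:130]=0;m[260:]=0
    else: m[:225]=0;m[340:]=0;m[:,:130]=0;m[:,250:]=0
    k,_,st,c=cv2.connectedComponentsWithStats(m)
    for i in range(1,k): print(n,st[i][4],np.round(c[i],1),"eye",np.round(at(p,*c[i],.076),3)[:2],"plate",np.round(at(p,*c[i],.018),3)[:2])
a=it[4*140:4*220,4*80:4*180]; b=is_[4*265:4*345,4*135:4*235]
c=it[4*110:4*210,4*150:4*350][::1]; 
top=np.hstack([a,b]); c=it[4*125:4*210,4*250:4*390]; d=is_[4*150:4*215,4*225:4*285]
bot_=np.zeros((300,800,3),np.uint8)
c=cv2.resize(c,(460,280));d=cv2.resize(d,(258,280)); bot_[:280,:460]=c;bot_[:280,470:728]=d
out=np.vstack([top[:300],bot_])[:600]
cv2.imwrite("pics/crop1.png",out[...,::-1])
E
python3 m1.py
```

```text
tin [ 0.4749 -0.099  -0.1195] 567.0
tin [ 0.4916 -0.2009 -0.0396] 628.0
tin [ 0.5466 -0.3384 -0.363 ] 672.0
top 2 [162.  147.5] eye [0.561 0.221] plate [0.58  0.234]
top 1 [105. 157.] eye [0.537 0.377] plate [0.554 0.399]
top 6 [229.5 163. ] eye [0.515 0.036] plate [0.531 0.04 ]
top 1 [229. 166.] eye [0.507 0.037] plate [0.523 0.041]
top 1 [129. 177.] eye [0.48  0.307] plate [0.494 0.325]
top 9 [118. 180.] eye [0.472 0.337] plate [0.486 0.357]
top 2 [ 98.  191.5] eye [0.441 0.39 ] plate [0.453 0.413]
side 36 [177.9 244.1] eye [0.554 0.237] plate [0.592 0.17 ]
side 5 [193.4 268.2] eye [0.48  0.307] plate [0.511 0.246]
side 2 [155.5 282.5] eye [0.539 0.38 ] plate [0.575 0.326]
side 2 [158.5 283.5] eye [0.531 0.381] plate [0.567 0.326]
side 8 [183.5 300. ] eye [0.457 0.408] plate [0.486 0.356]
```

View pics/crop1.png

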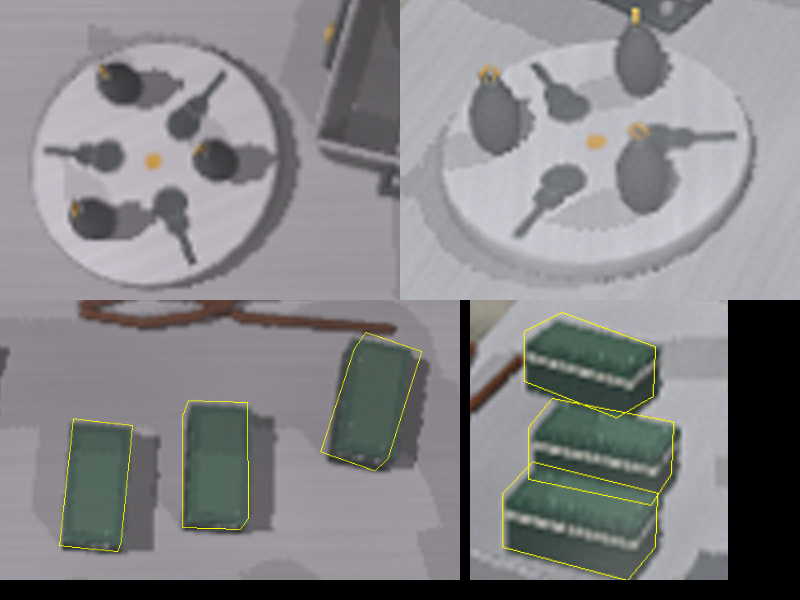

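Both views agree. The three green tins lie in a row, with the sinkers standing on the plate at their orange eyes: (98,191), (105,157) and (129,177) in the top picture. I'll take the sinkers at (.480,.302) and (.538,.379) and leave the one at (.441,.390).

First I'll move over the plate by way of the front, turning the jaws to close along y.

Emit:
arm_command --rows '[[[0.04, 0.047, 0], [0, 0, -0.24], -1], [[0.04, 0.047, 0], [0, 0, -0.24], -1], [[0.04, 0.047, 0], [0, 0, -0.24], -1], [[0.04, 0.047, 0], [0, 0, -0.24], -1], [[0.04, 0.047, 0], [0, 0, -0.24], -1]]'

```text
clock: 1.4
position: [0.3293, -0.4641, 0.2309]
tcp_rot: [3.135, 0.196, 0.001]
ft_force: [0.5, -1.2, -0.7]
opening: 0.0871
grip_force: 0.0
```

Emit:
arm_command --rows '[[[0.04, 0.047, 0], [0, 0, -0.24], -1], [[0.04, 0.047, 0], [0, 0, -0.24], -1], [[0.04, 0.047, 0], [0, 0, -0.24], -1], [[0.04, 0.047, 0], [0, 0, -0.24], -1], [[0.04, 0.047, 0], [0, 0, -0.24], -1]]'

```text
clock: 1.9
position: [0.4893, -0.2762, 0.231]
tcp_rot: [3.141, -0.001, 0.001]
ft_force: [0.4, -0.2, -0.5]
opening: 0.0872
grip_force: 0.0
```

Emit:
arm_command --rows '[[[0, 0.06, 0], [0, 0, 0], -1], [[0, 0.06, 0], [0, 0, 0], -1], [[0, 0.06, 0], [0, 0, 0], -1], [[0, 0.06, 0], [0, 0, 0], -1], [[0, 0.06, 0], [0, 0, 0], -1]]'

```text
clock: 2.4
position: [0.488, -0.0359, 0.231]
tcp_rot: [3.141, 0.0, 0.002]
ft_force: [0.6, -0.5, 1.2]
opening: 0.087
grip_force: 0.0
```

Emit:
arm_command --rows '[[[0, 0.06, 0], [0, 0, 0], -1], [[0, 0.06, 0], [0, 0, 0], -1], [[0, 0.06, 0], [0, 0, 0], -1], [[0, 0.06, 0], [0, 0, 0], -1], [[-0.01, 0.06, 0], [0, 0, 0], -1]]'

```text
clock: 2.9
position: [0.4807, 0.204, 0.2309]
tcp_rot: [-3.141, 0.001, -0.002]
ft_force: [1.4, 0.1, 0.0]
opening: 0.0866
grip_force: 0.0
```

Emit:
arm_command --rows '[[[0, 0.06, 0], [0, 0, 0], -1], [[0, 0.06, 0], [0, 0, 0], -1], [[0, 0.0025, -0.05], [0, 0, 0], -1], [[0, 0, -0.06], [0, 0, 0], -1], [[0, 0, 0], [0, 0, 0], -1]]'

```text
clock: 3.4
position: [0.4765, 0.2975, 0.137]
tcp_rot: [3.134, 0.002, -0.017]
ft_force: [-0.9, -1.0, -0.1]
opening: 0.0871
grip_force: 0.0
```

```bash
cat > look.py <<'E'
import sys
from h import *
f=sys.argv[1]; t,s=cam("top"),cam("side"); o=bot.get_obs(); print(np.round(o["position"],4),np.round(o["joint_positions"],2))
P=np.array(o["position"]); out=[]
for p in(t,s):
    u,v=proj(p,P); print(np.round((u,v),1))
    im=p["image"].copy(); x,y=int(min(max(u-50,0),412)),int(min(max(v-50,0),284))
    out.append(cv2.resize(im[y:y+100,x:x+100],(400,400),interpolation=cv2.INTER_CUBIC)); print("origin",x,y)
cv2.imwrite("pics/"+f,np.hstack(out)[...,::-1])
E
python3 look.py s2.png
```

```text
[0.4803 0.3002 0.1428] [-0.25  0.43 -0.5   1.86  0.26  0.91 -2.44]
[124.1 170.6]
origin 74 120
[192.9 243.2]
origin 142 193
```

View pics/s2.png

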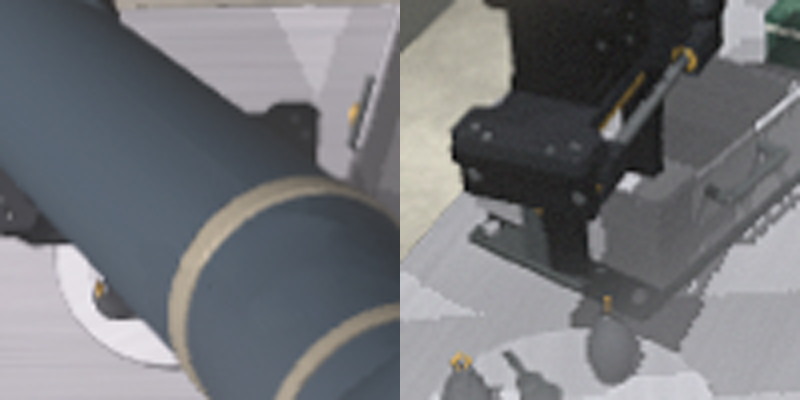

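The side view shows the open fingers just above the first sinker (its eye at crop (607,302)), lined up with it. j7 is near its limit, so I'll turn the tool back 15° while descending, then grip.

Emit:
arm_command --rows '[[[0, 0.003, -0.04], [0, 0, 0.8], -1], [[0, 0, -0.04], [0, 0, 0.8], -1], [[0, 0, -0.04], [0, 0, 0.8], -1], [[0, 0, -0.021], [0, 0, 0], -1], [[0, 0, 0], [0, 0, 0], -1]]'

```text
clock: 4.0
position: [0.4811, 0.3023, 0.0303]
tcp_rot: [3.117, 0.392, 0.001]
ft_force: [-0.4, 0.9, 0.4]
opening: 0.0873
grip_force: 0.0
```

Emit:
arm_command --rows '[[[0, 0, 0], [0, 0, 0], 1], [[0, 0, 0], [0, 0, 0], 1], [[0, 0, 0], [0, 0, 0], 1], [[0, 0, 0], [0, 0, 0], 1], [[0, 0, 0], [0, 0, 0], 1]]'

```text
clock: 4.5
position: [0.4805, 0.3028, 0.0304]
tcp_rot: [-3.117, -0.394, -0.002]
ft_force: [-0.1, 0.3, -0.4]
opening: 0.0549
grip_force: 0.0
```

Emit:
arm_command --rows '[[[0, 0, 0], [0, 0, 0], 1], [[0, 0, 0], [0, 0, 0], 1], [[0, 0, 0], [0, 0, 0], 1], [[0, 0, 0], [0, 0, 0], 1], [[0, 0, 0], [0, 0, 0], 1]]'

```text
clock: 5.0
position: [0.4802, 0.3031, 0.0298]
tcp_rot: [-3.116, -0.395, -0.0]
ft_force: [-0.7, 0.8, -0.2]
opening: 0.0275
grip_force: 29.9
```

Emit:
arm_command --rows '[[[0, 0, 0.03], [0, 0, 0], 1], [[0, 0, 0.05], [0, 0, 0], 1], [[0, 0, 0.05], [0, 0, 0], 1], [[0, 0, 0.02], [0, 0, 0], 1], [[0, 0, 0], [0, 0, 0], 1]]'

```text
clock: 5.5
position: [0.4814, 0.3034, 0.1521]
tcp_rot: [-3.115, -0.394, -0.007]
ft_force: [-0.1, -0.5, -2.9]
opening: 0.0277
grip_force: 30.0
```

Emit:
arm_command --rows '[[[0.005, -0.05, 0], [0, 0, 0], 1], [[0.005, -0.053, 0], [0, 0, 0], 1], [[0.005, -0.053, 0], [0, 0, 0], 1], [[0.005, -0.053, 0], [0, 0, 0], 1], [[0, 0, -0.02], [0, 0, 0], 1]]'

```text
clock: 6.0
position: [0.4971, 0.1272, 0.1325]
tcp_rot: [3.114, 0.376, -0.002]
ft_force: [0.2, -0.0, -1.4]
opening: 0.0277
grip_force: 30.0
```

Emit:
arm_command --rows '[[[0, 0, -0.05], [0, 0, 0], 1], [[0, 0, -0.04], [0, 0, 0], 1], [[0, 0, -0.024], [0, 0, 0], 1], [[0, 0, 0], [0, 0, 0], 1], [[0, 0, 0], [0, 0, 0], 0]]'

```text
clock: 6.5
position: [0.4955, 0.1354, 0.0418]
tcp_rot: [3.116, 0.395, -0.003]
ft_force: [0.7, 0.1, 0.5]
opening: 0.0307
grip_force: 0.0
```

Emit:
arm_command --rows '[[[0, 0, 0], [0, 0, 0], 0], [[0, 0, 0], [0, 0, 0], 0], [[0, 0, 0], [0, 0, 0], 0], [[0, 0, 0.03], [0, 0, 0], 0], [[0, 0, 0.05], [0, 0, 0], 0]]'

```text
clock: 7.0
position: [0.4946, 0.1348, 0.1059]
tcp_rot: [3.116, 0.395, -0.007]
ft_force: [-0.2, -0.1, 0.4]
opening: 0.0437
grip_force: 0.0
```

Emit:
arm_command --rows '[[[0, 0, 0.058], [0, 0, 0], 0], [[0.01, 0.06, 0], [0, 0, 0], -0.5], [[0.01, 0.06, 0], [0, 0, 0], -0.5], [[0.01, 0.06, 0], [0, 0, 0], -0.5], [[0.01, 0.06, 0], [0, 0, 0], -0.5]]'

```text
clock: 7.5
position: [0.5289, 0.3291, 0.1541]
tcp_rot: [-3.117, -0.393, -0.003]
ft_force: [0.1, -0.2, 1.2]
opening: 0.0634
grip_force: 0.0
```

Emit:
arm_command --rows '[[[0.012, 0.06, 0], [0, 0, 0], -0.5], [[0, 0.003, 0], [0, 0, 0], -0.5], [[0, 0, -0.03], [0, 0, 0], -0.5], [[0, 0, 0], [0, 0, 0], -0.5], [[0, 0, 0], [0, 0, 0], -0.5]]'

```text
clock: 8.0
position: [0.5379, 0.3768, 0.1291]
tcp_rot: [3.116, 0.393, -0.001]
ft_force: [0.1, 0.2, 0.7]
opening: 0.0655
grip_force: 0.0
```

```bash
python3 look.py s1.png
```

```text
[0.5385 0.3775 0.1302] [-0.3   0.59 -0.54  1.65  0.35  0.99 -2.28]
[ 97.9 150.6]
origin 47 100
[153.6 262.8]
origin 103 212
```

View pics/s1.png

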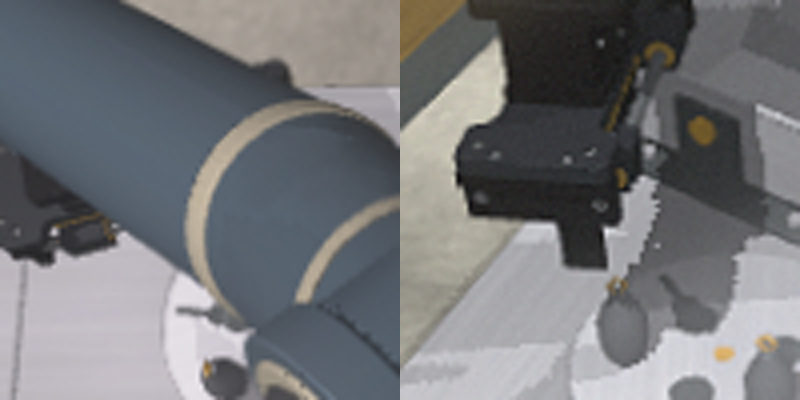

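The side view shows the fingers straight over the second sinker (its eye at crop (617,285)). Lowering and gripping.

Emit:
arm_command --rows '[[[-0.002, 0.001, -0.04], [0, 0, 0], -0.5], [[0, 0, -0.05], [0, 0, 0], -0.5], [[0, 0, -0.034], [0, 0, 0], -0.5], [[0, 0, 0], [0, 0, 0], 1], [[0, 0, 0], [0, 0, 0], 1]]'

```text
clock: 8.6
position: [0.5369, 0.3786, 0.0306]
tcp_rot: [-3.116, -0.393, -0.001]
ft_force: [0.4, -0.2, 1.8]
opening: 0.0559
grip_force: 0.0
```

Emit:
arm_command --rows '[[[0, 0, 0], [0, 0, 0], 1], [[0, 0, 0], [0, 0, 0], 1], [[0, 0, 0], [0, 0, 0], 1], [[0, 0, 0], [0, 0, 0], 1], [[0, 0, 0], [0, 0, 0], 1]]'

```text
clock: 9.1
position: [0.5369, 0.3777, 0.0303]
tcp_rot: [3.115, 0.393, 0.001]
ft_force: [0.7, -3.3, 4.6]
opening: 0.0277
grip_force: 29.8
```

Emit:
arm_command --rows '[[[0, 0, 0], [0, 0, 0], 1], [[0, 0, 0.03], [0, 0, 0], 1], [[0, 0, 0.05], [0, 0, 0], 1], [[0, 0, 0.05], [0, 0, 0], 1], [[0, 0, 0.02], [0, 0, 0], 1]]'

```text
clock: 9.6
position: [0.537, 0.381, 0.1533]
tcp_rot: [-3.112, -0.395, -0.007]
ft_force: [0.9, 0.2, -1.9]
opening: 0.0282
grip_force: 29.8
```

Emit:
arm_command --rows '[[[0.006, -0.054, 0], [0, 0, 0], 1], [[0.006, -0.054, 0], [0, 0, 0], 1], [[0.006, -0.054, 0], [0, 0, 0], 1], [[0.005, -0.054, 0], [0, 0, 0], 1], [[0.005, -0.054, 0], [0, 0, 0], 1]]'

```text
clock: 10.1
position: [0.5577, 0.161, 0.1482]
tcp_rot: [-3.116, -0.395, 0.003]
ft_force: [0.2, -0.8, -1.8]
opening: 0.0279
grip_force: 29.8
```

Emit:
arm_command --rows '[[[0.005, -0.054, 0], [0, 0, 0], 1], [[0, 0, -0.03], [0, 0, 0], 1], [[0, 0, -0.05], [0, 0, 0], 1], [[0, 0, -0.04], [0, 0, 0], 1], [[0, 0, -0.014], [0, 0, 0], 1]]'

```text
clock: 10.6
position: [0.5592, 0.1186, 0.0382]
tcp_rot: [3.116, 0.395, -0.013]
ft_force: [-1.1, -1.0, -2.5]
opening: 0.0278
grip_force: 29.8
```

Emit:
arm_command --rows '[[[0, 0, 0], [0, 0, 0], 0.1], [[0, 0, 0], [0, 0, 0], 0.1], [[0, 0, 0], [0, 0, 0], 0.1], [[0, 0, 0], [0, 0, 0], 0.1], [[0, 0, 0.03], [0, 0, 0], 0.1]]'

```text
clock: 11.1
position: [0.5612, 0.1188, 0.0656]
tcp_rot: [3.116, 0.394, -0.006]
ft_force: [-0.0, -0.4, -0.4]
opening: 0.0386
grip_force: 0.0
```

Emit:
arm_command --rows '[[[0, 0, 0.05], [0, 0, 0], 0.1], [[0, 0, 0.06], [0, 0, 0], -1], [[0, -0.05, 0.05], [0, 0, 0], -1], [[0, -0.06, 0], [0, 0, 0], -1], [[0, -0.06, 0], [0, 0, 0], -1]]'

```text
clock: 11.6
position: [0.5638, -0.0126, 0.1931]
tcp_rot: [3.115, 0.398, 0.009]
ft_force: [0.6, 0.0, -0.4]
opening: 0.063
grip_force: 0.0
```

```bash
cat > m2.py <<'E'
from h import *
t,s=cam("top"),cam("side")
I=cv2.imread("pics/top0.png"); t0=dict(t); t0["image"]=cv2.resize(I,(512,384),interpolation=cv2.INTER_AREA)[...,::-1].copy()
I=cv2.imread("pics/side0.png"); s0=dict(s); s0["image"]=cv2.resize(I,(512,384),interpolation=cv2.INTER_AREA)[...,::-1].copy()
for p,pts in((t0,((280,181),(317,176),(363,157),(300,200))),(s0,((250,182),(252,203),(240,200),(255,165),(270,230)))):
    print([cv2.cvtColor(p["image"],cv2.COLOR_RGB2HSV)[v,u].tolist() for u,v in pts])
vis=[]
for p,(l,tp,w,h) in((t0,(250,125,140,100)),(s0,(215,145,80,75))):
    g=p["image"].astype(int); m=(g[...,1]-g[...,0]>8).astype(np.uint8)
    m=cv2.morphologyEx(m,cv2.MORPH_CLOSE,np.ones((5,5)))
    k,_,st,c=cv2.connectedComponentsWithStats(m)
    print([(st[i].tolist(),np.round(c[i],1).tolist()) for i in range(1,k) if st[i][4]>100])
    if p is t0:
        for i in range(1,k):
            if st[i][4]>400 and st[i][0]<380:
                r=cv2.minAreaRect(cv2.findContours((_==i).astype(np.uint8),0,1)[0][0]); b=cv2.boxPoints(r); print(np.round([at(p,*q,.046)[:2] for q in b],3).tolist(), r)
    a=cv2.resize(m[tp:tp+h,l:l+w]*255,None,fx=2,fy=2); vis.append(a)
cv2.imwrite("pics/now.png",np.hstack([s["image"][150:350,120:320],t["image"][100:300,60:260]])[...,::-1])
im=cv2.imread("pics/now.png"); cv2.imwrite("pics/now.png",cv2.resize(im,None,fx=2,fy=2,interpolation=cv2.INTER_CUBIC))
E
python3 m2.py
```

```text
[[75, 50, 103], [74, 51, 104], [74, 46, 94], [144, 8, 156]]
[[77, 75, 88], [56, 16, 129], [64, 14, 128], [74, 65, 78], [102, 11, 120]]
[([352, 137, 23, 37, 647], [363.1, 155.0]), ([306, 157, 21, 37, 685], [316.0, 175.0]), ([269, 163, 21, 37, 676], [279.0, 180.8]), ([402, 198, 30, 16, 323], [416.9, 205.9]), ([401, 246, 16, 32, 359], [408.2, 261.7]), ([206, 357, 27, 27, 553], [219.2, 370.9])]
[[0.497, -0.298], [0.598, -0.318], [0.589, -0.37], [0.489, -0.349]] ((363.1499938964844, 154.94998168945312), (18.667617797851562, 34.93107604980469), 8.130102157592773)
[[0.438, -0.17], [0.539, -0.177], [0.537, -0.23], [0.436, -0.222]] ((315.9681396484375, 174.8917236328125), (19.27342414855957, 35.762908935546875), 2.0454084873199463)
[[0.424, -0.068], [0.524, -0.076], [0.52, -0.128], [0.42, -0.118]] ((279.0533142089844, 180.75381469726562), (18.737974166870117, 35.83726501464844), 4.085616588592529)
[[0.0, 0.102], [0.012, 0.039], [-0.05, 0.026], [-0.062, 0.089]] ((219.1538543701172, 371.76922607421875), (25.495098114013672, 25.10286521911621), 78.69007110595703)
[([421, 0, 40, 65, 2390], [440.8, 31.2]), ([335, 69, 124, 215, 11592], [417.3, 177.4]), ([233, 155, 41, 60, 1670], [252.5, 184.7])]
```

View pics/now.png

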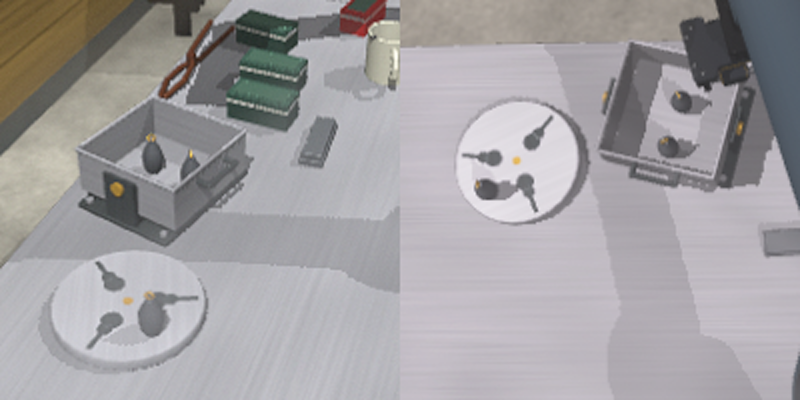

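The sinkers stand in the bin (left view, (152,155) and (190,165)). The third stands on the plate at (152,312), and the bin is level. Tin poses are T1 (.472,-.098, -5°), T2 (.488,-.200, -4°) and T3 (.543,-.334, -11.5°). Now T1.

Emit:
arm_command --rows '[[[-0.028, -0.026, 0], [0, 0, -0.8], -1], [[-0.028, -0.025, 0], [0, 0, -0.8], -1], [[-0.028, -0.025, 0], [0, 0, -0.8], -1], [[-0.028, -0.025, 0], [0, 0, -0.8], -1], [[0, 0, -0.05], [0, 0, 0], -1]]'

```text
clock: 12.2
position: [0.4747, -0.0964, 0.1544]
tcp_rot: [3.133, -0.142, 0.017]
ft_force: [1.1, -0.6, 0.1]
opening: 0.0867
grip_force: 0.0
```

Emit:
arm_command --rows '[[[0, 0, -0.06], [0, 0, 0], -1], [[0, 0, 0], [0, 0, 0], -1], [[0, 0, 0], [0, 0, 0], -1]]'

```text
clock: 12.5
position: [0.4734, -0.0922, 0.1028]
tcp_rot: [-3.139, 0.13, -0.0]
ft_force: [0.9, 0.9, 1.2]
opening: 0.0869
grip_force: 0.0
```

Emit:
arm_command --rows '[[[0, -0.006, -0.04], [0, 0, 0], -1], [[0, 0, -0.045], [0, 0, 0], -1], [[0, 0, -0.024], [0, 0, 0], -1], [[0, 0, 0], [0, 0, 0], 1], [[0, 0, 0], [0, 0, 0], 1]]'

```text
clock: 13.0
position: [0.4752, -0.0974, 0.0169]
tcp_rot: [3.138, -0.13, 0.006]
ft_force: [1.0, 0.3, 0.4]
opening: 0.078
grip_force: 0.0
```

Emit:
arm_command --rows '[[[0, 0, 0], [0, 0, 0], 1], [[0, 0, 0], [0, 0, 0], 1], [[0, 0, 0], [0, 0, 0], 1], [[0, 0, 0], [0, 0, 0], 1], [[0, 0, 0], [0, 0, 0], 1]]'

```text
clock: 13.5
position: [0.4736, -0.0981, 0.0156]
tcp_rot: [3.138, -0.132, 0.002]
ft_force: [-0.5, -2.3, 5.7]
opening: 0.05
grip_force: 30.0
```

Emit:
arm_command --rows '[[[0, 0, 0.02], [0, 0, 0], 1], [[0, 0, 0.05], [0, 0, 0], 1], [[0, 0, 0.05], [0, 0, 0], 1], [[0, 0, 0.04], [0, 0, 0], 1], [[0, 0, 0], [0, 0, 0], 1]]'

```text
clock: 14.0
position: [0.4757, -0.0976, 0.1465]
tcp_rot: [3.137, -0.131, 0.013]
ft_force: [1.1, -0.6, -3.3]
opening: 0.0499
grip_force: 30.0
```

```bash
cat > st.py <<'E'
from station import bot
import numpy as np
o=bot.get_obs()
for k in("position","tcp_rot","ft_force","torque","joint_positions","opening"): print(k,np.round(o[k],3).tolist())
E
python3 st.py
```

```text
position [0.476, -0.098, 0.146]
tcp_rot [3.137, -0.131, 0.013]
ft_force [1.087, -0.582, -3.272]
torque [0.031, -0.112, 0.04]
joint_positions [0.515, 0.296, -0.473, 2.047, 0.183, 0.829, -1.718]
opening 0.05
```

Emit:
arm_command --rows '[[[0, 0, 0], [0, 1, 0], 1], [[0, 0, 0], [0, 1, 0], 1], [[0, 0, 0], [0, 1, 0], 1], [[0, 0, 0], [0, 1, 0], 1], [[0, 0, 0], [0, 0, 0], 1]]'

```text
clock: 14.5
position: [0.4739, -0.097, 0.1395]
tcp_rot: [3.054, -0.126, -0.654]
ft_force: [-0.9, 0.2, -4.1]
opening: 0.05
grip_force: 30.0
```

Emit:
arm_command --rows '[[[0, 0, 0], [0, 0, 0], 1], [[0, 0, 0], [0, 0, 0], 1], [[0, 0, 0], [0, 0, 0], 1], [[0, 0, 0], [0, 0, 0], 1], [[0, 0, 0], [0, 0, 0], 1]]'

```text
clock: 15.0
position: [0.4728, -0.0976, 0.1432]
tcp_rot: [3.053, -0.128, -0.647]
ft_force: [0.2, -0.3, -2.8]
opening: 0.0502
grip_force: 30.0
```

```bash
python3 st.py
```

```text
position [0.473, -0.098, 0.143]
tcp_rot [3.053, -0.128, -0.647]
ft_force [0.159, -0.257, -2.782]
torque [-0.006, -0.793, 0.044]
joint_positions [0.41, 0.512, -0.43, 1.797, 0.208, 1.304, -1.767]
opening 0.05
```

Emit:
arm_command --rows '[[[0, 0, 0], [0, -1, 0], 1], [[0, 0, 0], [0, -1, 0], 1], [[0, 0, 0], [0, -1, 0], 1], [[0, 0, 0], [0, -1, 0], 1], [[0, 0, 0], [0, 0, 0], 1]]'

```text
clock: 15.5
position: [0.4693, -0.0979, 0.143]
tcp_rot: [3.137, -0.132, -0.005]
ft_force: [-0.5, 0.1, -3.6]
opening: 0.05
grip_force: 30.0
```

```bash
python3 st.py
```

```text
position [0.469, -0.098, 0.143]
tcp_rot [3.137, -0.132, -0.005]
ft_force [-0.524, 0.141, -3.554]
torque [-0.013, 0.136, 0.02]
joint_positions [0.519, 0.298, -0.476, 2.056, 0.186, 0.831, -1.72]
opening 0.05
```

Emit:
arm_command --rows '[[[0, 0, 0], [0, -1, 0], 1], [[0, 0, 0], [0, -1, 0], 1], [[0, 0, 0], [0, -1, 0], 1], [[0, 0, 0], [0, -1, 0], 1], [[0, 0, 0], [0, 0, 0], 1]]'

```text
clock: 16.0
position: [0.4689, -0.0974, 0.1406]
tcp_rot: [-3.056, 0.129, -0.636]
ft_force: [-1.4, -0.3, -3.6]
opening: 0.0498
grip_force: 30.0
```

Emit:
arm_command --rows '[[[0, 0, 0], [0, 0, 0], 1], [[0, 0, 0], [0, 0, 0], 1], [[0, 0, 0], [0, 0, 0], 1], [[0, 0, 0], [0, 0, 0], 1], [[0, 0, 0], [0, 0, 0], 1]]'

```text
clock: 16.5
position: [0.4735, -0.0973, 0.1428]
tcp_rot: [-3.053, 0.127, -0.649]
ft_force: [-0.3, 0.5, -2.6]
opening: 0.05
grip_force: 30.0
```

```bash
python3 st.py
```

```text
position [0.473, -0.097, 0.143]
tcp_rot [-3.053, 0.127, -0.649]
ft_force [-0.335, 0.529, -2.6]
torque [0.033, 0.766, 0.003]
joint_positions [0.653, 0.16, -0.535, 2.319, 0.09, 0.27, -1.595]
opening 0.05
```

Emit:
arm_command --rows '[[[0, 0, 0], [0, 1, 0], 1], [[0, 0, 0], [0, 1, 0], 1], [[0, 0, 0], [0, 1, 0], 1], [[0, 0, 0], [0, 1, 0], 1], [[0, 0, 0], [0, 0, 0], 1]]'

```text
clock: 17.0
position: [0.4769, -0.097, 0.1431]
tcp_rot: [-3.138, 0.129, -0.006]
ft_force: [0.6, 0.3, -3.6]
opening: 0.0498
grip_force: 30.0
```

```bash
python3 st.py
```

```text
position [0.477, -0.097, 0.143]
tcp_rot [-3.138, 0.129, -0.006]
ft_force [0.576, 0.254, -3.646]
torque [0.063, -0.028, 0.01]
joint_positions [0.512, 0.305, -0.471, 2.045, 0.184, 0.828, -1.718]
opening 0.05
```

Emit:
arm_command --rows '[[[0, 0, 0], [0, 0, 0], 1], [[0, 0, 0], [0, 0, 0], 1], [[0, 0, 0], [0, 0, 0], 1], [[0, 0, 0], [0, 0, 0], 1], [[0, 0, 0], [0, 0, 0], 1]]'

```text
clock: 17.5
position: [0.4726, -0.0977, 0.1429]
tcp_rot: [3.138, -0.131, 0.001]
ft_force: [-0.6, 0.2, -4.1]
opening: 0.0498
grip_force: 30.0
```

```bash
python3 st.py|sed -n 3,4p
```

```text
ft_force [-0.581, 0.157, -4.055]
torque [0.029, 0.034, -0.03]
```

Emit:
arm_command --rows '[[[0, 0, 0], [0, 0, 0], 1], [[0, 0, 0], [0, 0, 0], 1]]'

```text
clock: 17.7
position: [0.473, -0.0975, 0.1428]
tcp_rot: [3.139, -0.131, 0.0]
ft_force: [0.2, -0.2, -4.5]
opening: 0.0496
grip_force: 30.0
```

```bash
python3 st.py|sed -n 3,4p
```

```text
ft_force [0.214, -0.215, -4.517]
torque [0.009, 0.056, -0.003]
```

Emit:
arm_command --rows '[[[0, 0, 0], [0, 0.7, 0], 1], [[0, 0, 0], [0, 1, 0], 1], [[0, 0, 0], [0, 1, 0], 1], [[0, 0, 0], [0, 0, 0], 1], [[0, 0, 0], [0, 0, 0], 1]]'

```text
clock: 18.2
position: [0.4731, -0.0972, 0.1422]
tcp_rot: [3.097, -0.128, -0.439]
ft_force: [-1.3, 0.1, -3.9]
opening: 0.0497
grip_force: 30.0
```

Emit:
arm_command --rows '[[[0, 0, 0], [0, 0, 0], 1], [[0, 0, 0], [0, -0.7, 0], 1], [[0, 0, 0], [0, -1, 0], 1], [[0, 0, 0], [0, -1, 0], 1], [[0, 0, 0], [0, 0, 0], 1]]'

```text
clock: 18.7
position: [0.4687, -0.098, 0.143]
tcp_rot: [3.136, -0.132, -0.004]
ft_force: [-1.4, -0.0, -3.2]
opening: 0.0495
grip_force: 30.0
```

Emit:
arm_command --rows '[[[0, 0, 0], [0, 0, 0], 1], [[0, 0, 0], [0, 0, 0], 1], [[0, 0, 0], [0, 0, 0], 1], [[0, 0, 0], [0, 0, 0], 1]]'

```text
clock: 19.1
position: [0.4737, -0.0973, 0.1425]
tcp_rot: [-3.138, 0.13, 0.001]
ft_force: [0.2, -0.4, -2.7]
opening: 0.0499
grip_force: 30.0
```

```bash
python3 st.py|sed -n 3,4p
```

```text
ft_force [0.171, -0.379, -2.699]
torque [0.005, 0.017, -0.003]
```

Emit:
arm_command --rows '[[[0, 0, 0], [0, 0, 0], 1], [[0, 0, 0], [0, 0, 0], 1]]'

```text
clock: 19.3
position: [0.4732, -0.0974, 0.1425]
tcp_rot: [-3.139, 0.131, 0.001]
ft_force: [-0.5, -0.5, -3.0]
opening: 0.0499
grip_force: 30.0
```

```bash
python3 st.py|sed -n 3,4p
```

```text
ft_force [-0.479, -0.541, -2.996]
torque [0.065, 0.03, 0.002]
```

T1 shows no moment change between ends (+.03….05 and +.02….03 N m, where a ball would give .13). It's quiet, so I'll set it back.

Emit:
arm_command --rows '[[[0, 0, -0.05], [0, 0, 0], 1], [[0, 0, -0.05], [0, 0, 0], 1], [[0, 0, -0.04], [0, 0, 0], 1], [[0, 0, -0.017], [0, 0, 0], 1], [[0, 0, 0], [0, 0, 0], 1]]'

```text
clock: 19.8
position: [0.4728, -0.0973, 0.0162]
tcp_rot: [-3.139, 0.13, 0.003]
ft_force: [-0.3, 1.1, -2.8]
opening: 0.0497
grip_force: 30.0
```

Emit:
arm_command --rows '[[[0, 0, -0.001], [0, 0, 0], 1], [[0, 0, 0], [0, 0, 0], -0.6], [[0, 0, 0], [0, 0, 0], -0.6], [[0, 0, 0], [0, 0, 0], -0.6], [[0, 0, 0.03], [0, 0, 0], -0.6]]'

```text
clock: 20.3
position: [0.4713, -0.0973, 0.0392]
tcp_rot: [-3.138, 0.131, 0.007]
ft_force: [-0.3, -0.1, 0.1]
opening: 0.068
grip_force: 0.0
```

Emit:
arm_command --rows '[[[0, 0, 0.05], [0, 0, 0], -1], [[0, 0, 0.05], [0, 0, 0], -1], [[0.006, -0.04, 0], [0, 0, 0.15], -1], [[0.006, -0.045, 0], [0, 0, 0], -1], [[0.006, -0.043, 0], [0, 0, 0], -1]]'

```text
clock: 20.8
position: [0.4879, -0.2013, 0.1216]
tcp_rot: [3.138, -0.105, 0.003]
ft_force: [0.4, -1.1, 0.2]
opening: 0.0869
grip_force: 0.0
```

Emit:
arm_command --rows '[[[0, 0, 0], [0, 0, 0], -1], [[0, 0, 0], [0, 0, 0], -1]]'

```text
clock: 21.0
position: [0.4873, -0.2004, 0.1206]
tcp_rot: [3.14, -0.109, 0.001]
ft_force: [0.7, 0.4, -0.1]
opening: 0.0872
grip_force: 0.0
```

Emit:
arm_command --rows '[[[0, 0, -0.05], [0, 0, 0], -1], [[0, 0, -0.05], [0, 0, 0], -1], [[0, 0, -0.031], [0, 0, 0], -1], [[0, 0, 0], [0, 0, 0], 1], [[0, 0, 0], [0, 0, 0], 1]]'

```text
clock: 21.5
position: [0.4879, -0.1985, 0.0161]
tcp_rot: [-3.139, 0.103, -0.0]
ft_force: [0.9, 0.1, 1.0]
opening: 0.0777
grip_force: 0.0
```

Emit:
arm_command --rows '[[[0, 0, 0], [0, 0, 0], 1], [[0, 0, 0], [0, 0, 0], 1], [[0, 0, 0], [0, 0, 0], 1], [[0, 0, 0], [0, 0, 0], 1], [[0, 0, 0], [0, 0, 0], 1]]'

```text
clock: 22.0
position: [0.4881, -0.2014, 0.0167]
tcp_rot: [3.138, -0.107, 0.003]
ft_force: [-1.1, -3.4, 6.3]
opening: 0.0499
grip_force: 30.0
```

Emit:
arm_command --rows '[[[0, 0, 0.02], [0, 0, 0], 1], [[0, 0, 0.05], [0, 0, 0], 1], [[0, 0, 0.05], [0, 0, 0], 1], [[0, 0, 0.04], [0, 0, 0], 1], [[0, 0, 0], [0, 0, 0], 1]]'

```text
clock: 22.5
position: [0.4896, -0.2001, 0.1468]
tcp_rot: [3.138, -0.106, 0.011]
ft_force: [1.0, 0.1, -6.3]
opening: 0.0496
grip_force: 30.0
```

Emit:
arm_command --rows '[[[0, 0, 0], [0, 1, 0], 1], [[0, 0, 0], [0, 1, 0], 1], [[0, 0, 0], [0, 1, 0], 1], [[0, 0, 0], [0, 1, 0], 1], [[0, 0, 0], [0, 0, 0], 1]]'

```text
clock: 23.0
position: [0.4882, -0.1984, 0.1391]
tcp_rot: [3.059, -0.099, -0.656]
ft_force: [0.4, 0.2, -7.6]
opening: 0.0493
grip_force: 30.0
```

Emit:
arm_command --rows '[[[0, 0, 0], [0, 0, 0], 1], [[0, 0, 0], [0, 0, 0], 1], [[0, 0, 0], [0, 0, 0], 1], [[0, 0, 0], [0, 0, 0], 1], [[0, 0, 0], [0, 0, 0], 1]]'

```text
clock: 23.5
position: [0.4872, -0.2001, 0.144]
tcp_rot: [3.057, -0.104, -0.648]
ft_force: [-1.1, 0.2, -5.9]
opening: 0.0501
grip_force: 30.0
```

```bash
python3 st.py
```

```text
position [0.487, -0.2, 0.144]
tcp_rot [3.057, -0.104, -0.648]
ft_force [-1.068, 0.182, -5.911]
torque [0.034, -0.995, 0.012]
joint_positions [0.529, 0.561, -0.393, 1.704, 0.272, 1.346, -1.61]
opening 0.05
```

Emit:
arm_command --rows '[[[0, 0, 0], [0, -1, 0], 1], [[0, 0, 0], [0, -1, 0], 1], [[0, 0, 0], [0, -1, 0], 1], [[0, 0, 0], [0, -1, 0], 1], [[0, 0, 0], [0, 0, 0], 1]]'

```text
clock: 24.0
position: [0.4832, -0.2004, 0.1438]
tcp_rot: [3.138, -0.109, -0.007]
ft_force: [-1.4, -0.2, -6.7]
opening: 0.0499
grip_force: 30.0
```

Emit:
arm_command --rows '[[[0, 0, 0], [0, 0, 0], 1], [[0, 0, 0], [0, 0, 0], 1], [[0, 0, 0], [0, 0, 0], 1], [[0, 0, 0], [0, 0, 0], 1], [[0, 0, 0], [0, 0, 0], 1]]'

```text
clock: 24.5
position: [0.4878, -0.1996, 0.1432]
tcp_rot: [-3.139, 0.105, 0.001]
ft_force: [0.3, -0.4, -6.3]
opening: 0.0499
grip_force: 30.0
```

```bash
python3 st.py|sed -n 3,4p
```

```text
ft_force [0.27, -0.393, -6.291]
torque [0.04, 0.045, -0.012]
```

Emit:
arm_command --rows '[[[0, 0, 0], [0, -1, 0], 1], [[0, 0, 0], [0, -1, 0], 1], [[0, 0, 0], [0, -1, 0], 1], [[0, 0, 0], [0, -1, 0], 1], [[0, 0, 0], [0, 0, 0], 1]]'

```text
clock: 25.0
position: [0.4824, -0.1997, 0.1411]
tcp_rot: [-3.058, 0.108, -0.637]
ft_force: [-1.5, 0.2, -8.0]
opening: 0.0499
grip_force: 30.0
```

Emit:
arm_command --rows '[[[0, 0, 0], [0, 0, 0], 1], [[0, 0, 0], [0, 0, 0], 1], [[0, 0, 0], [0, 0, 0], 1], [[0, 0, 0], [0, 0, 0], 1], [[0, 0, 0], [0, 0, 0], 1]]'

```text
clock: 25.5
position: [0.488, -0.1995, 0.1436]
tcp_rot: [-3.057, 0.102, -0.65]
ft_force: [-0.0, -0.2, -7.0]
opening: 0.0497
grip_force: 30.0
```

```bash
python3 st.py
```

```text
position [0.488, -0.199, 0.144]
tcp_rot [-3.057, 0.102, -0.65]
ft_force [-0.015, -0.16, -7.043]
torque [0.03, 1.06, -0.021]
joint_positions [0.94, 0.257, -0.611, 2.21, -0.009, 0.326, -1.255]
opening 0.05
```

Emit:
arm_command --rows '[[[0, 0, 0], [0, 1, 0], 1], [[0, 0, 0], [0, 1, 0], 1], [[0, 0, 0], [0, 1, 0], 1], [[0, 0, 0], [0, 1, 0], 1], [[0, 0, 0], [0, 0, 0], 1]]'

```text
clock: 26.0
position: [0.4919, -0.199, 0.1439]
tcp_rot: [-3.139, 0.102, -0.008]
ft_force: [1.6, 0.7, -6.2]
opening: 0.0498
grip_force: 30.0
```

Emit:
arm_command --rows '[[[0, 0, 0], [0, 0, 0], 1], [[0, 0, 0], [0, 0, 0], 1], [[0, 0, 0], [0, 0, 0], 1], [[0, 0, 0], [0, 0, 0], 1], [[0, 0, 0], [0, 0, 0], 1]]'

```text
clock: 26.5
position: [0.487, -0.2002, 0.1437]
tcp_rot: [3.139, -0.107, 0.001]
ft_force: [0.0, 0.5, -6.4]
opening: 0.05
grip_force: 30.0
```

```bash
python3 st.py
```

```text
position [0.487, -0.2, 0.144]
tcp_rot [3.139, -0.107, 0.001]
ft_force [0.043, 0.484, -6.421]
torque [0.034, -0.029, 0.022]
joint_positions [0.662, 0.362, -0.435, 1.957, 0.198, 0.863, -1.516]
opening 0.05
```

T2 is unclear (+.045 and −.029), so I'll average several readings.

```bash
cat > av.py <<'E'
from station import bot
import numpy as np
r=[]
for i in range(12):
    bot.get_image("side"); o=bot.get_obs(); r.append(np.r_[o["ft_force"],o["torque"]])
r=np.array(r); print(np.round(r.mean(0),3).tolist(),"sd",np.round(r.std(0),3).tolist(),o["clock"])
E
python3 av.py
```

```text
[-0.182, 0.058, -6.506, 0.016, -0.01, -0.017] sd [0.3, 0.543, 0.308, 0.017, 0.034, 0.031] 27.1
```

Emit:
arm_command --rows '[[[0, 0, 0], [0, 1, 0], 1], [[0, 0, 0], [0, 1, 0], 1], [[0, 0, 0], [0, 1, 0], 1], [[0, 0, 0], [0, 1, 0], 1], [[0, 0, 0], [0, 0, 0], 1]]'

```text
clock: 27.6
position: [0.4902, -0.199, 0.1416]
tcp_rot: [3.06, -0.1, -0.648]
ft_force: [0.3, 0.7, -6.9]
opening: 0.0498
grip_force: 30.0
```

Emit:
arm_command --rows '[[[0, 0, 0], [0, 0, 0], 1], [[0, 0, 0], [0, -1, 0], 1], [[0, 0, 0], [0, -1, 0], 1], [[0, 0, 0], [0, -1, 0], 1], [[0, 0, 0], [0, -1, 0], 1]]'

```text
clock: 28.1
position: [0.4862, -0.2002, 0.1445]
tcp_rot: [3.138, -0.107, 0.008]
ft_force: [-0.4, -0.1, -7.2]
opening: 0.0496
grip_force: 30.0
```

Emit:
arm_command --rows '[[[0, 0, 0], [0, 0, 0], 1], [[0, 0, 0], [0, 0, 0], 1], [[0, 0, 0], [0, 0, 0], 1], [[0, 0, 0], [0, 0, 0], 1], [[0, 0, 0], [0, 0, 0], 1]]'

```text
clock: 28.6
position: [0.4881, -0.1996, 0.1433]
tcp_rot: [-3.139, 0.105, 0.001]
ft_force: [-0.1, 0.5, -7.2]
opening: 0.0499
grip_force: 30.0
```

```bash
python3 av.py
```

```text
[0.001, 0.073, -6.536, 0.032, 0.029, -0.007] sd [0.492, 0.465, 0.42, 0.012, 0.036, 0.021] 29.2
```

T2's averaged difference is .04 N m, well short of .13, so it's probably quiet. I'll set it down and try T3.

Emit:
arm_command --rows '[[[0, 0, -0.05], [0, 0, 0], 1], [[0, 0, -0.05], [0, 0, 0], 1], [[0, 0, -0.04], [0, 0, 0], 1], [[0, 0, -0.018], [0, 0, 0], 1], [[0, 0, 0], [0, 0, 0], 1]]'

```text
clock: 29.7
position: [0.4875, -0.1997, 0.0165]
tcp_rot: [-3.139, 0.106, 0.002]
ft_force: [0.3, 0.6, -5.8]
opening: 0.0498
grip_force: 30.0
```

Emit:
arm_command --rows '[[[0, 0, -0.001], [0, 0, 0], 1], [[0, 0, 0], [0, 0, 0], -0.6], [[0, 0, 0], [0, 0, 0], -0.6], [[0, 0, 0], [0, 0, 0], -0.6], [[0, 0, 0.03], [0, 0, 0], -0.6]]'

```text
clock: 30.2
position: [0.4859, -0.1995, 0.0392]
tcp_rot: [-3.139, 0.106, 0.006]
ft_force: [-0.5, -0.9, -0.6]
opening: 0.0679
grip_force: 0.0
```

Emit:
arm_command --rows '[[[0, 0, 0.05], [0, 0, 0], -1], [[0, 0, 0.05], [0, 0, -0.3], -1], [[0.017, -0.04, 0], [0, 0, -0.3], -1], [[0.017, -0.042, 0], [0, 0, -0.3], -1], [[0.018, -0.042, 0], [0, 0, -0.3], -1]]'

```text
clock: 30.7
position: [0.5299, -0.3005, 0.122]
tcp_rot: [3.125, -0.304, 0.004]
ft_force: [0.5, -0.3, -0.1]
opening: 0.0863
grip_force: 0.0
```

Emit:
arm_command --rows '[[[0.018, -0.044, 0], [0, 0, -0.1], -1], [[0, 0, 0], [0, 0, 0], -1], [[0, 0, 0], [0, 0, 0], -1]]'

```text
clock: 31.0
position: [0.5434, -0.335, 0.1205]
tcp_rot: [-3.125, 0.322, -0.001]
ft_force: [0.1, 1.6, -0.4]
opening: 0.0867
grip_force: 0.0
```

Emit:
arm_command --rows '[[[0, 0, -0.05], [0, 0, 0], -1], [[0, 0, -0.05], [0, 0, 0], -1], [[0, 0, -0.031], [0, 0, 0], -1], [[0, 0, 0], [0, 0, 0], 1], [[0, 0, 0], [0, 0, 0], 1]]'

```text
clock: 31.5
position: [0.5439, -0.3331, 0.0163]
tcp_rot: [-3.125, 0.317, -0.001]
ft_force: [0.2, -0.6, 1.1]
opening: 0.0779
grip_force: 0.0
```

Emit:
arm_command --rows '[[[0, 0, 0], [0, 0, 0], 1], [[0, 0, 0], [0, 0, 0], 1], [[0, 0, 0], [0, 0, 0], 1], [[0, 0, 0], [0, 0, 0], 1], [[0, 0, 0], [0, 0, 0], 1]]'

```text
clock: 32.0
position: [0.5438, -0.3357, 0.0168]
tcp_rot: [3.123, -0.32, 0.003]
ft_force: [-1.6, -1.6, 6.3]
opening: 0.0497
grip_force: 30.0
```

Emit:
arm_command --rows '[[[0, 0, 0.02], [0, 0, 0], 1], [[0, 0, 0.05], [0, 0, 0], 1], [[0, 0, 0.05], [0, 0, 0], 1], [[0, 0, 0.04], [0, 0, 0], 1], [[0, 0, 0], [0, 0, 0], 1]]'

```text
clock: 32.5
position: [0.5463, -0.3347, 0.1487]
tcp_rot: [3.122, -0.319, 0.014]
ft_force: [-0.1, -0.2, -4.3]
opening: 0.0501
grip_force: 30.0
```

Emit:
arm_command --rows '[[[0, 0, 0], [0.2, 0.98, 0], 1], [[0, 0, 0], [0.2, 0.98, 0], 1], [[0, 0, 0], [0.2, 0.98, 0], 1], [[0, 0, 0], [0.2, 0.98, 0], 1], [[0, 0, 0], [0, 0, 0], 1]]'

```text
clock: 33.0
position: [0.5444, -0.3324, 0.1387]
tcp_rot: [-3.013, 0.303, 0.647]
ft_force: [-0.0, 0.9, -6.0]
opening: 0.0495
grip_force: 30.0
```

Emit:
arm_command --rows '[[[0, 0, 0], [0, 0, 0], 1], [[0, 0, 0], [0, 0, 0], 1], [[0, 0, 0], [0, 0, 0], 1], [[0, 0, 0], [0, 0, 0], 1], [[0, 0, 0], [0, 0, 0], 1]]'

```text
clock: 33.5
position: [0.5431, -0.3345, 0.1442]
tcp_rot: [-3.018, 0.309, 0.64]
ft_force: [0.4, -0.1, -5.8]
opening: 0.0496
grip_force: 30.0
```

```bash
python3 st.py
```

```text
position [0.543, -0.335, 0.144]
tcp_rot [-3.018, 0.309, 0.64]
ft_force [0.379, -0.06, -5.78]
torque [-0.158, -0.92, 0.019]
joint_positions [0.621, 0.714, -0.3, 1.402, 0.256, 1.475, -1.505]
opening 0.05
```

Emit:
arm_command --rows '[[[0, 0, 0], [-0.2, -0.98, 0], 1], [[0, 0, 0], [-0.2, -0.98, 0], 1], [[0, 0, 0], [-0.2, -0.98, 0], 1], [[0, 0, 0], [-0.2, -0.98, 0], 1], [[0, 0, 0], [0, 0, 0], 1]]'

```text
clock: 34.0
position: [0.5393, -0.3345, 0.1442]
tcp_rot: [3.124, -0.322, -0.006]
ft_force: [-0.6, 0.4, -4.8]
opening: 0.0499
grip_force: 30.0
```

Emit:
arm_command --rows '[[[0, 0, 0], [0, 0, 0], 1], [[0, 0, 0], [0, 0, 0], 1], [[0, 0, 0], [0, 0, 0], 1], [[0, 0, 0], [0, 0, 0], 1], [[0, 0, 0], [0, 0, 0], 1]]'

```text
clock: 34.5
position: [0.5439, -0.334, 0.1431]
tcp_rot: [-3.125, 0.319, 0.001]
ft_force: [1.0, 0.1, -5.0]
opening: 0.0499
grip_force: 30.0
```

```bash
python3 av.py
```

```text
[-0.151, 0.079, -5.322, 0.035, 0.011, 0.005] sd [0.583, 0.413, 0.63, 0.027, 0.027, 0.034] 35.1
```

Emit:
arm_command --rows '[[[0, 0, 0], [-0.2, -0.98, 0], 1], [[0, 0, 0], [-0.2, -0.98, 0], 1], [[0, 0, 0], [-0.2, -0.98, 0], 1], [[0, 0, 0], [-0.2, -0.98, 0], 1], [[0, 0, 0], [0, 0, 0], 1]]'

```text
clock: 35.6
position: [0.5384, -0.3336, 0.1412]
tcp_rot: [3.021, -0.312, 0.63]
ft_force: [-1.5, 0.5, -5.5]
opening: 0.0498
grip_force: 30.0
```

Emit:
arm_command --rows '[[[0, 0, 0], [0, 0, 0], 1], [[0, 0, 0], [0, 0, 0], 1], [[0, 0, 0], [0, 0, 0], 1], [[0, 0, 0], [0, 0, 0], 1], [[0, 0, 0], [0, 0, 0], 1]]'

```text
clock: 36.1
position: [0.544, -0.3341, 0.1436]
tcp_rot: [3.018, -0.308, 0.642]
ft_force: [0.3, -0.5, -5.8]
opening: 0.0494
grip_force: 30.0
```

```bash
python3 st.py
```

```text
position [0.544, -0.334, 0.144]
tcp_rot [3.018, -0.308, 0.642]
ft_force [0.31, -0.533, -5.799]
torque [0.279, 0.933, 0.034]
joint_positions [0.934, 0.401, -0.475, 1.985, 0.125, 0.398, -1.352]
opening 0.049
```

Emit:
arm_command --rows '[[[0, 0, 0], [0.2, 0.98, 0], 1], [[0, 0, 0], [0.2, 0.98, 0], 1], [[0, 0, 0], [0.2, 0.98, 0], 1], [[0, 0, 0], [0.2, 0.98, 0], 1], [[0, 0, 0], [0, 0, 0], 1]]'

```text
clock: 36.6
position: [0.5476, -0.3338, 0.1437]
tcp_rot: [-3.125, 0.316, -0.007]
ft_force: [0.4, 0.2, -5.0]
opening: 0.0497
grip_force: 30.0
```

Emit:
arm_command --rows '[[[0, 0, 0], [0, 0, 0], 1], [[0, 0, 0], [0, 0, 0], 1], [[0, 0, 0], [0, 0, 0], 1], [[0, 0, 0], [0, 0, 0], 1], [[0, 0, 0], [0, 0, 0], 1]]'

```text
clock: 37.1
position: [0.543, -0.3345, 0.1438]
tcp_rot: [3.125, -0.32, 0.001]
ft_force: [0.6, -1.1, -5.5]
opening: 0.0501
grip_force: 30.0
```

```bash
python3 av.py
```

```text
[0.149, -0.068, -5.419, 0.033, 0.014, -0.007] sd [0.628, 0.562, 0.539, 0.037, 0.028, 0.04] 37.7
```

The level readings may not hold, because the ball could run back to the same side on a tiny residual tilt. A better test is small fixed tilts of ±4°: a quiet tin scales with its ±24° moment (±.163 here), while a ball would give about ±.11.

Emit:
arm_command --rows '[[[0, 0, 0], [0.13, 0.65, 0], 1], [[0, 0, 0], [0, 0, 0], 1], [[0, 0, 0], [0, 0, 0], 1], [[0, 0, 0], [0, 0, 0], 1], [[0, 0, 0], [0, 0, 0], 1]]'

```text
clock: 38.2
position: [0.543, -0.3344, 0.1436]
tcp_rot: [-3.117, 0.319, 0.108]
ft_force: [0.1, 0.7, -4.7]
opening: 0.0498
grip_force: 30.0
```

```bash
python3 av.py;python3 st.py|sed -n 2p
```

```text
[0.278, 0.148, -5.209, 0.009, -0.147, 0.007] sd [0.394, 0.41, 0.573, 0.026, 0.023, 0.028] 38.8
tcp_rot [-3.117, 0.319, 0.108]
```

Emit:
arm_command --rows '[[[0, 0, 0], [-0.13, -0.65, 0], 1], [[0, 0, 0], [-0.13, -0.65, 0], 1], [[0, 0, 0], [0, 0, 0], 1], [[0, 0, 0], [0, 0, 0], 1], [[0, 0, 0], [0, 0, 0], 1]]'

```text
clock: 39.3
position: [0.5441, -0.3343, 0.1438]
tcp_rot: [3.117, -0.318, 0.108]
ft_force: [-0.5, -0.1, -4.6]
opening: 0.0496
grip_force: 30.0
```

```bash
python3 av.py;python3 st.py|sed -n 2p
```

```text
[-0.081, -0.114, -5.256, 0.063, 0.178, -0.004] sd [0.426, 0.465, 0.646, 0.021, 0.02, 0.022] 39.9
tcp_rot [3.117, -0.319, 0.108]
```

T3 gives a half-difference of .165, so it's quiet. I'll level it, set it down and go back to T2 for the same test.

Emit:
arm_command --rows '[[[0, 0, -0.05], [0.13, 0.65, 0], 1], [[0, 0, -0.05], [0, 0, 0], 1], [[0, 0, -0.04], [0, 0, 0], 1], [[0, 0, -0.018], [0, 0, 0], 1], [[0, 0, -0.001], [0, 0, 0], 1]]'

```text
clock: 40.4
position: [0.5436, -0.3341, 0.0161]
tcp_rot: [-3.125, 0.319, 0.001]
ft_force: [0.0, 0.2, -5.3]
opening: 0.0498
grip_force: 30.0
```

Emit:
arm_command --rows '[[[0, 0, 0], [0, 0, 0], 1], [[0, 0, 0], [0, 0, 0], -0.6], [[0, 0, 0], [0, 0, 0], -0.6], [[0, 0, 0], [0, 0, 0], -0.6], [[0, 0, 0.03], [0, 0, 0], -0.6]]'

```text
clock: 40.9
position: [0.5416, -0.3335, 0.0386]
tcp_rot: [-3.124, 0.319, 0.007]
ft_force: [-0.4, 0.1, -0.7]
opening: 0.0676
grip_force: 0.0
```

Emit:
arm_command --rows '[[[0, 0, 0.05], [0, 0, 0], -1], [[0, 0, 0.05], [0, 0, 0.3], -1], [[-0.017, 0.04, 0], [0, 0, 0.3], -1], [[-0.017, 0.042, 0], [0, 0, 0.3], -1], [[-0.018, 0.042, 0], [0, 0, 0.3], -1]]'

```text
clock: 41.4
position: [0.5019, -0.2343, 0.1215]
tcp_rot: [3.138, -0.122, 0.004]
ft_force: [-0.0, 0.6, -0.4]
opening: 0.0866
grip_force: 0.0
```

Emit:
arm_command --rows '[[[-0.018, 0.044, 0], [0, 0, 0.1], -1], [[0, 0, -0.03], [0, 0, 0], -1], [[0, 0, 0], [0, 0, 0], -1]]'

```text
clock: 41.7
position: [0.4858, -0.1987, 0.0954]
tcp_rot: [-3.139, 0.103, 0.005]
ft_force: [-0.3, -0.0, -0.3]
opening: 0.0869
grip_force: 0.0
```

Emit:
arm_command --rows '[[[0, 0, -0.05], [0, 0, 0], -1], [[0, 0, -0.049], [0, 0, 0], -0.6], [[0, 0, 0], [0, 0, 0], 1], [[0, 0, 0], [0, 0, 0], 1], [[0, 0, 0], [0, 0, 0], 1]]'

```text
clock: 42.2
position: [0.4893, -0.2007, 0.0192]
tcp_rot: [3.138, -0.107, 0.006]
ft_force: [-0.0, 0.6, 0.3]
opening: 0.0631
grip_force: 0.0
```

Emit:
arm_command --rows '[[[0, 0, 0], [0, 0, 0], 1], [[0, 0, 0], [0, 0, 0], 1], [[0, 0, 0], [0, 0, 0], 1], [[0, 0, 0], [0, 0, 0], 1], [[0, 0, 0], [0, 0, 0], 1]]'

```text
clock: 42.7
position: [0.4887, -0.2003, 0.0189]
tcp_rot: [3.139, -0.107, 0.004]
ft_force: [-0.3, 0.7, 7.8]
opening: 0.0497
grip_force: 30.0
```

Emit:
arm_command --rows '[[[0, 0, 0.03], [0, 0, 0], 1], [[0, 0, 0.05], [0, 0.65, 0], 1], [[0, 0, 0.05], [0, 0, 0], 1], [[0, 0, 0.03], [0, 0, 0], 1], [[0, 0, 0], [0, 0, 0], 1]]'

```text
clock: 43.2
position: [0.4892, -0.2004, 0.148]
tcp_rot: [3.134, -0.106, -0.097]
ft_force: [-0.4, -1.0, -6.3]
opening: 0.0495
grip_force: 30.0
```

Emit:
arm_command --rows '[[[0, 0, 0], [0, 0, 0], 1], [[0, 0, 0], [0, 0, 0], 1], [[0, 0, 0], [0, 0, 0], 1]]'

```text
clock: 43.5
position: [0.4859, -0.1995, 0.1431]
tcp_rot: [3.137, -0.106, -0.113]
ft_force: [-0.5, 0.2, -6.2]
opening: 0.0498
grip_force: 30.0
```

```bash
python3 av.py;python3 st.py|sed -n 2p
```

```text
[-0.192, -0.1, -6.651, 0.033, -0.103, -0.002] sd [0.403, 0.41, 0.404, 0.046, 0.031, 0.034] 44.1
tcp_rot [3.136, -0.106, -0.107]
```

Emit:
arm_command --rows '[[[0, 0, 0], [0, -0.65, 0], 1], [[0, 0, 0], [0, -0.65, 0], 1], [[0, 0, 0], [0, 0, 0], 1], [[0, 0, 0], [0, 0, 0], 1], [[0, 0, 0], [0, 0, 0], 1]]'

```text
clock: 44.6
position: [0.4882, -0.1999, 0.1454]
tcp_rot: [-3.136, 0.106, -0.107]
ft_force: [0.1, 0.4, -7.1]
opening: 0.0498
grip_force: 30.0
```

```bash
python3 av.py;python3 st.py|sed -n 2p
```

```text
[-0.081, 0.066, -6.744, 0.035, 0.16, 0.003] sd [0.529, 0.343, 0.437, 0.023, 0.052, 0.026] 45.2
tcp_rot [-3.136, 0.106, -0.107]
```

T2's half-difference is .132 (quiet .177, ball .123), which points to a ball. I'll confirm at ±2° (quiet .088, ball .029), overshooting to ±4° each time so the ball runs.

Emit:
arm_command --rows '[[[0, 0, 0], [0, 0.325, 0], 1], [[0, 0, 0], [0, 0, 0], 1], [[0, 0, 0], [0, 0, 0], 1], [[0, 0, 0], [0, 0, 0], 1]]'

```text
clock: 45.6
position: [0.4872, -0.1998, 0.1451]
tcp_rot: [-3.138, 0.106, -0.054]
ft_force: [-0.3, -0.6, -6.4]
opening: 0.0494
grip_force: 30.0
```

```bash
python3 av.py;python3 st.py|sed -n 2p
```

```text
[-0.049, 0.032, -6.548, 0.031, 0.048, 0.005] sd [0.374, 0.384, 0.57, 0.03, 0.02, 0.033] 46.2
tcp_rot [-3.138, 0.106, -0.054]
```

Emit:
arm_command --rows '[[[0, 0, 0], [0, 0.975, 0], 1], [[0, 0, 0], [0, 0, 0], 1], [[0, 0, 0], [0, 0, 0], 1], [[0, 0, 0], [0, 0, 0], 1], [[0, 0, 0], [0, 0, 0], 1]]'

```text
clock: 46.7
position: [0.4867, -0.2, 0.1451]
tcp_rot: [3.135, -0.107, -0.107]
ft_force: [0.2, 0.3, -7.4]
opening: 0.0503
grip_force: 30.0
```

Emit:
arm_command --rows '[[[0, 0, 0], [0, -0.325, 0], 1], [[0, 0, 0], [0, 0, 0], 1], [[0, 0, 0], [0, 0, 0], 1], [[0, 0, 0], [0, 0, 0], 1]]'

```text
clock: 47.1
position: [0.4874, -0.1999, 0.1452]
tcp_rot: [3.138, -0.106, -0.053]
ft_force: [-0.2, -0.7, -6.2]
opening: 0.0501
grip_force: 30.0
```

```bash
python3 av.py;python3 st.py|sed -n 2p
```

```text
[0.124, 0.1, -6.635, 0.033, -0.011, 0.002] sd [0.417, 0.543, 0.454, 0.024, 0.029, 0.026] 47.7
tcp_rot [3.138, -0.106, -0.053]
```

The half-difference is .030, right on the ball prediction, so T2 is the rattling tin. Its ball ran +, −, + on the first lift. I'll level it and carry it out over the far edge.

Emit:
arm_command --rows '[[[0, 0, 0.03], [0, -0.325, 0], 1], [[0.02, 0, 0.03], [0, 0, 0], 1], [[0.05, 0, 0], [0, 0, 0], 1], [[0.05, 0, 0], [0, 0, 0], 1], [[0.05, 0, 0], [0, 0, 0], 1]]'

```text
clock: 48.2
position: [0.6246, -0.2003, 0.1933]
tcp_rot: [3.139, -0.107, 0.0]
ft_force: [0.0, -0.8, -5.8]
opening: 0.0497
grip_force: 30.0
```

Emit:
arm_command --rows '[[[0.05, 0, 0], [0, 0, 0], 1], [[0.04, 0, 0], [0, 0, 0], 1], [[0.02, 0, 0], [0, 0, 0], 1], [[0, 0, 0], [0, 0, 0], 1], [[0, 0, 0], [0, 0, 0], 1]]'

```text
clock: 48.7
position: [0.7106, -0.1997, 0.192]
tcp_rot: [-3.14, 0.106, 0.004]
ft_force: [-0.5, -1.0, -6.1]
opening: 0.0499
grip_force: 30.0
```

Emit:
arm_command --rows '[[[0, 0, 0], [0, 0, 0], 1], [[0, 0, 0], [0, 0, 0], 1], [[0, 0, 0], [0, 0, 0], 1], [[0, 0, 0], [0, 0, 0], 1], [[0, 0, 0], [0, 0, 0], 1]]'

```text
clock: 49.2
position: [0.7112, -0.2, 0.1934]
tcp_rot: [3.14, -0.106, 0.0]
ft_force: [0.5, 0.4, -6.6]
opening: 0.0497
grip_force: 30.0
```

```bash
python3 - <<'E'
from h import *
t,s=cam("top"),cam("side")
im=np.hstack([s["image"][140:350,120:320],t["image"][100:310,80:430][:, :280]])
cv2.imwrite("pics/fin.png",cv2.resize(im,None,fx=1.6,fy=1.6,interpolation=cv2.INTER_CUBIC)[...,::-1])
o=bot.get_obs();print(o["position"],o["tcp_rot"],o["grip_force"],o["clock"])
E
```

```text
[ 0.71131069 -0.19991726  0.19324426] [ 3.13965840e+00 -1.06218682e-01  6.78298518e-05] 29.998630327172577 49.3
```

View pics/fin.png

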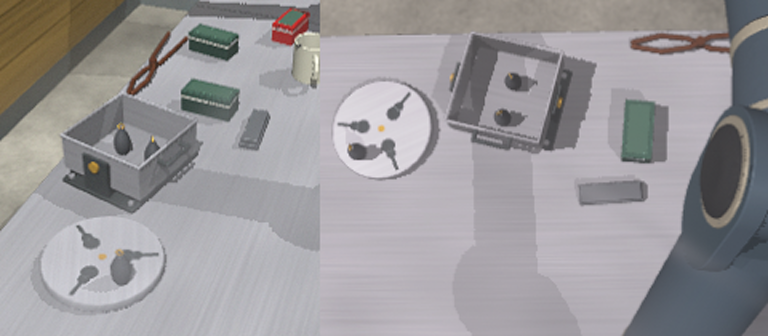

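The side view shows the quiet tins flat at (213,42) and (210,98), two sinkers in the level bin at (122,140) and (152,150), and one on the plate at (122,268). The ingot and tongs are where they were. Handing in.

```bash
python3 -c "
from station import bot
print(bot.hand_in())"
```

```text
the job is handed in; nothing more can be done
None
```

The job is handed in at about 49 s of the 72 s; no verdict came back. Two sinkers stand in the level bin, the third is on the plate, the two quiet tins are flat on the table, and the rattling tin (the middle one) is held level 0.2 m up, past the far edge.

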